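Fetch the round vacuum filter from under the sash of a dust case

ROBOT

A 7-joint arm with a two-finger parallel gripper is mounted at the origin on the work surface. World frame = base frame: x ahead of the robot, y to its left, z up, the work surface at z = 0. Lengths are in m, angles in rad, forces in N, time in s.
With the tool pointing down it reaches from about 0.4 to 0.9 m from the base axis. Payload 5.5 kg.
Tool frame: the origin (TCP) lies midway between the tips of the shut fingers; the grasp point (between the pads) lies 19 mm behind it; y points along the fingers, x is the direction in which the jaws open and shut, and the axes are right-handed (so a half turn about y gives the same grasp; the last joint's range is limited). The gripper opens to 92 mm and grips with 3 to 60 N. Pads are 19 mm wide; open, the fingers measure 130 mm over their backs; the gripper's body (75 mm by 190 mm) begins 47 mm behind the grasp point.
Start: joints at [-1.004, 0.501, -0.427, 1.55, 0.221, 1.138, -0.21], TCP at [0.194, 0.62, 0.2] pointing down, gripper open.
Joint ranges: [-2.88, 2.88], [-0.31, 2.03], [-1.54, 1.56], [0.2, 2.42], [-1.41, 4.55], [0.19, 2.02], [-2.57, 2.57]. Speed limits (rad/s): [2.57, 2.57, 3.14, 3.14, 3.14, 3.14, 3.14].

INTERFACE

Orientations are given as a unit quaternion [x, y, z, w].
In Python, from cell import robot gives the robot as it stands. The module is installed in compiled form; this text tells all that it offers.
- The arm moves only by the tool apply_moves, never from a script. Its argument "series" is a list of rows, each an object of numbers: "claw": the opening, from 0 (shut) to 1 (fully open); "dx", "dy", "dz": the shift along the tool's x, y, z in cm; "ax", "ay", "az": the turn, a rotation vector about the tool's x, y, z in degrees. A call has 1 to 5 rows; each row shifts and turns the commanded pose from where the row before left it, along the tool's axes as they then stand; what a row does not reach is not made up. A row lasts 1/10 s, in which the tool goes at most 50 mm and 8.59 degrees, less where a joint would pass 70% of its speed; a pose out of reach is approached as far as the arm can. A call is refused whole if a number of a shift passes 5 or a number of a turn 8.59, either way. A call with a gripper value outside its range is refused whole. The fingers move at their own pace and stop on an object; "force" is the grip in N (left out, the last holds). Time passes only in rows, so rows that do not move let the fingers close. It gives the time, the measured TCP pose, the force and the opening at its end, in the units of the state.
- robot.get_state(): the state, without advancing time (a new reading comes with each control period).
- robot.get_image(name): name is "side" or "top" or "wrist"; returns the picture (480x640x3 uint8, red, green, blue); there is no depth.
- robot.camera_model(name): a dict with "fx", "fy", "cx", "cy" (pixels), "pose" (4x4, takes a point from camera to world coordinates). Camera axes: x right, y up, looking along -z (the intrinsics and any distortion apply to the point x, -y, -z); pixel columns grow to the right and rows downward; lengths in m; the calibration is good to about 2 mm. A picture is of the moment at which its call begins: read the wrist's pose just before it. camera_model takes no time and is no camera call; for the wrist camera it gives the pose at the moment of the call.
- robot.finish_job(): hands the job in, once; it reports no verdict.
The state is a dict: "clock": time; "joints": joint angles; "joint_vel": joint speeds; "effort": joint torques, N m; "tool_pos": TCP position; "eef_rot": TCP orientation; "contact_force": force on the tool from outside, world axes, zero at the start; "moment": the same for the moment, N m; "width": opening from 0.0 (shut) to 1.0 (fully open).
Only numpy, scipy, OpenCV 4.12 (cv2) and the standard library are available. Lean on these libraries where they do the work, as an engineer would, in place of code of your own. Each camera call takes 0.05 s, during which the arm holds its last target. There are 200 camera calls.

TASK

Slide the clear sloping shutter of the dust case up by its grip, nearly to the top of its travel, and let go: friction keeps it there. Then reach in underneath, take out the round filter cartridge, and stand it upright in the low white bin, leaving the square filter where it is and the shutter up.

Things in the scene. Friction and masses are not known exactly. Their poses are not given: they have to be found in the camera images.
- shutter_grip (a point): Centre of the steel grip fin (36 mm along the slope, 16 thick in y, standing 47 out) on the clear shutter, 410 x 212 mm, of a case whose front slopes up away from the robot at 45 deg; 32 mm out from its face. x: level, into the case; y: across; z: up. 129 mm above the bench when shut (starts up to 21 higher); slides along (1,0,1), 156 in x and in z. 9 N moves it up; stays where let go.
- filter_mid (a point): Centre (half-way up) of the round filter: white pleated upright cylinder, grey end caps, 44 mm diameter, 52 tall, 0.09 kg, z up. It stands on the case's 12 mm floor, 45 to 58 mm in x behind the shutter's lowest edge (when shut: 55 mm up, 25 mm nearer the robot than the grip), 60 to 75 left or right of the middle. Front lip 50 mm high; side guides 414 mm apart. Case fixed.
- block_mid (a point): Centre (half-way up) of the square filter, which stays: a white pleated block with grey end caps, 44 x 44 x 46 mm, 0.09 kg, on the case floor about 135 mm beside the round one. z up.
- bin_floor (a point): Centre of the inner floor (4 mm above the bench) of the low open white plastic bin fixed on the bench to the left or right in front of the case: 125 mm square outside, walls 4 mm thick with the rim 30 mm above the bench. z up.
Things that resemble listed ones, but are neither listed nor needed, are in the scene too. Of the things like the part that bears bin_floor, leave any that is brown or red; of the rest the larger one is meant.

How it is judged:
By the outcome, as a careful person would: the job done as asked, in the order asked, and still so for the second after the job is handed in, with the robot touching nothing.
It also fails if it takes over 56 s, if anything falls off the work surface, if the arm or the gripper's body presses on something with over 40 N, if the wrist force passes 120 N, or if a joint passes its speed limit or range.

## Working session

There is one attempt and no reset: what is moved stays moved. The work goes in short steps, Python scripts to look and compute and a tool call to move; the robot and the scene stay as the last step left them, time stands still between calls to the robot, and variables do not carry over. Pictures are saved under pics/ and viewed, about 8 in all and at most 12, crops included, and the job is handed in when it is done.

Besides the shell and the picture viewer there is one more tool, called after "Emit:" in YAML: its name, and indented under it one key for each argument. apply_moves: Moves the arm, as the interface text tells. Its arguments: {"type":"object","properties":{"series":{"type":"array","items":{"type":"object","properties":{"claw":{"type":"number"},"dx":{"type":"number"},"dy":{"type":"number"},"dz":{"type":"number"},"ax":{"type":"number"},"ay":{"type":"number"},"az":{"type":"number"}}}},"force":{"type":"number"}},"required":["series"]}

```bash
mkdir -p pics; cat > h.py <<'E'
import numpy as np, cv2
from cell import robot
from scipy.spatial.transform import Rotation as R
def snap(n,f):
    m=robot.camera_model(n); im=robot.get_image(n)
    cv2.imwrite('pics/'+f+'.png',im[:,:,::-1]); return im,m
def ray(m,u,v):
    P=np.array(m['pose']); d=np.array([(u-m['cx'])/m['fx'],-(v-m['cy'])/m['fy'],-1.])
    return P[:3,3],P[:3,:3]@d
def onz(m,u,v,z):
    o,d=ray(m,u,v); return o+d*(z-o[2])/d[2]
def tri(m1,p1,m2,p2):
    o,d=ray(m1,*p1);q,e=ray(m2,*p2)
    t=np.linalg.lstsq(np.c_[d,-e],q-o,rcond=None)[0]
    a=o+d*t[0];b=q+e*t[1]; return (a+b)/2,np.linalg.norm(a-b)
def proj(m,p):
    P=np.array(m['pose']); c=P[:3,:3].T@(np.array(p)-P[:3,3])
    return m['cx']+m['fx']*c[0]/-c[2], m['cy']-m['fy']*c[1]/-c[2]
E
python3 - <<'E'
from h import *
s=robot.get_state(); print(s)
for n in('side','top'):
    im,m=snap(n,n+'0'); print(n,{k:(np.round(v,4).tolist()) for k,v in m.items() if not isinstance(v,str)})
E
```

```text
{'clock': 0.0, 'joints': array([-1.00381015,  0.50184622, -0.42675066,  1.55144876,  0.22082296,
        1.13834568, -0.21028555]), 'joint_vel': array([ 0.00244391,  0.00060213,  0.00031146, -0.00026066, -0.00148512,
        0.00082629,  0.00035521]), 'effort': array([-1.47804344e-04, -5.66573346e+01, -5.81636310e+00, -2.79119629e+01,
       -6.86199032e-02,  3.06521694e-02,  1.77836878e-04]), 'tool_pos': array([0.19428411, 0.61947909, 0.1993764 ]), 'eef_rot': array([ 0.57030032,  0.41802988, -0.419171  , -0.56947716]), 'contact_force': array([-0.43439318,  0.70288691, -0.05917051]), 'moment': array([-0.01506414, -0.00676041,  0.05086838]), 'width': 1.0006975213866816}
side {'fx': 550.1196, 'fy': 550.1196, 'cx': 311.4701, 'cy': 228.8602, 'pose': [[-0.8118, 0.3458, -0.4705, -0.1321], [-0.5837, -0.4588, 0.6699, 0.8346], [0.0158, 0.8185, 0.5743, 0.734], [0.0, 0.0, 0.0, 1.0]]}
top {'fx': 615.3846, 'fy': 615.3846, 'cx': 309.3404, 'cy': 237.9871, 'pose': [[0.0067, 0.9936, -0.1126, 0.2085], [-0.9999, 0.0083, 0.0144, 0.0943], [0.0152, 0.1125, 0.9935, 1.4631], [0.0, 0.0, 0.0, 1.0]]}
```

View pics/side0.png

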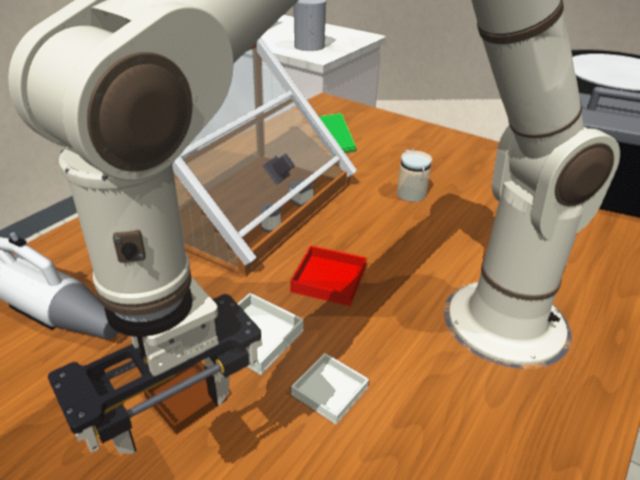

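View pics/top0.png

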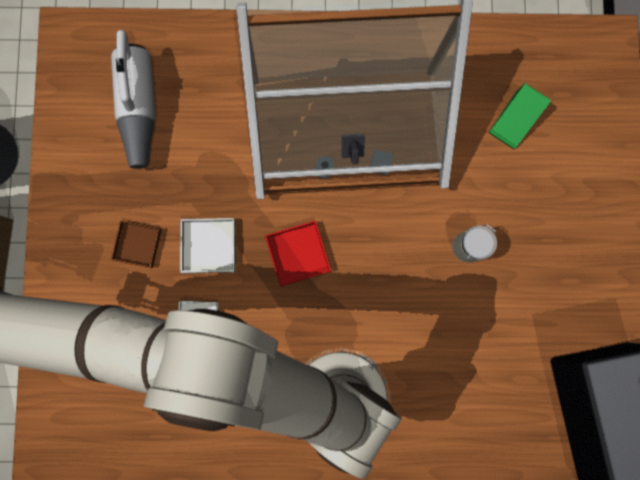

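The side view shows the case with grip at about (279,168) and filters at (270,215) and (302,192). There are white bins at about (268,330) and (330,387), a red one at (330,275) and a brown one at (180,398). In the top view the grip is at (353,147), filters at (325,163) and (382,160), a white bin at (208,245), and the other white bin mostly under the arm at (199,303). I'll enlarge the case region and measure the bins.

```bash
python3 - <<'E'
from h import *
t=cv2.imread('pics/top0.png');s=cv2.imread('pics/side0.png')
a=cv2.resize(t[110:200,240:460],(792,324),interpolation=cv2.INTER_CUBIC)
b=cv2.resize(s[140:260,170:370],(450,270),interpolation=cv2.INTER_CUBIC)
c=cv2.resize(s[280:430,200:380],(324,270),interpolation=cv2.INTER_CUBIC)
cv2.imwrite('pics/c1.png',np.vstack([a,np.hstack([b,c,np.zeros((270,18,3),np.uint8)])]))
m=robot.camera_model('top');q=robot.camera_model('side')
# top white bin outline
hsv=cv2.cvtColor(t,cv2.COLOR_BGR2HSV)
w=((hsv[...,1]<60)&(hsv[...,2]>110)).astype(np.uint8)
n,l,st,ce=cv2.connectedComponentsWithStats(w)
for i in range(1,n):
    x,y,ww,h,ar=st[i]
    if 150<x<270 and 200<y<330 and ar>50:
        print(st[i],cv2.minAreaRect(np.argwhere(l==i)[:,::-1].astype(np.float32)), onz(m,x,y,.03),onz(m,x+ww,y+h,.03))
print('side B corners',[onz(q,*p,.03).round(3) for p in((326,355),(368,380),(292,386),(334,408))])
print('side A corners',[onz(q,*p,.03).round(3) for p in((256,295),(302,322),(262,358))])
print('grip guess',tri(m,(353,147),q,(279,168)))
for p in((258,197),(448,187),(241,5),(468,0)): print(p,onz(m,*p,.02).round(3))
E
```

```text
[ 180  218   54   55 2798] ((206.5, 245.0), (54.0, 53.0), 90.0) [0.41561564 0.37722415 0.03      ] [0.28761124 0.24818429 0.03      ]
side B corners [array([0.21 , 0.298, 0.03 ]), array([0.126, 0.302, 0.03 ]), array([0.217, 0.383, 0.03 ]), array([0.14 , 0.378, 0.03 ])]
side A corners [array([0.401, 0.254, 0.03 ]), array([0.288, 0.26 , 0.03 ]), array([0.292, 0.367, 0.03 ])]
grip guess (array([ 0.56310995, -0.0210598 ,  0.12951539]), np.float64(0.0017512776489235148))
(258, 197) [0.469 0.196 0.02 ]
(448, 187) [ 0.498 -0.257  0.02 ]
(241, 5) [0.948 0.246 0.02 ]
(468, 0) [ 0.969 -0.316  0.02 ]
```

View pics/c1.png

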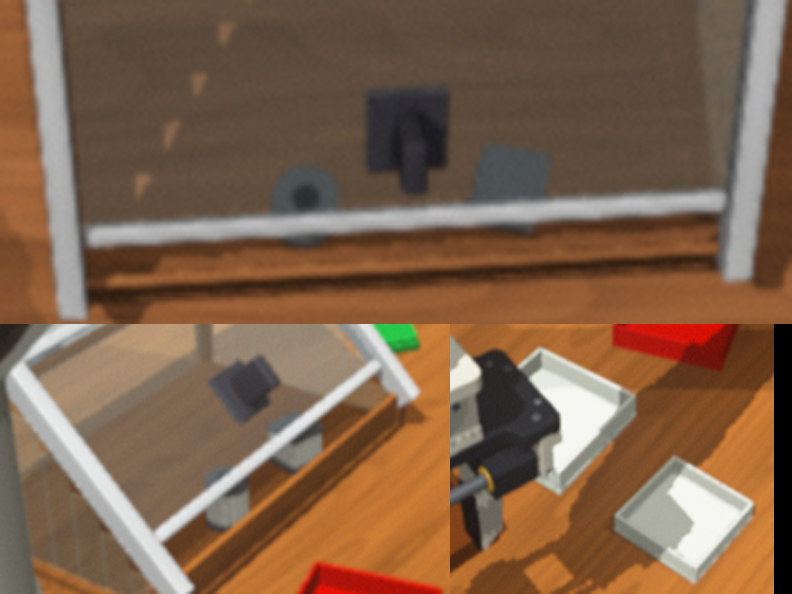

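The round filter (circle with a dark centre hole, top crop (305,200), px (325,165)) is the left one, and the tilted square at px (382,159) is the block that stays. White bins: A, about 125 mm square at top px (208,245), and B, about 85 mm at side px (330,387). A is the larger and matches the given 125 mm, so A is the target; red and brown are excluded.

```bash
python3 - <<'E'
from h import *
m=robot.camera_model('top');q=robot.camera_model('side')
s=robot.get_state(); print(R.from_quat(s['eef_rot']).as_matrix().round(3))
L,g=tri(m,(354.7,163.0),q,(293.5,166.2)); print('fin lower outer',L,g,'P~',L+[.0233,0,.0021])
U,g=tri(m,(354.7,150),q,(285.5,154.2)); print('fin up outer?',U,g)
o,d=ray(q,285.5,154.2); print('upper outer via y=L.y', o+d*(L[1]-o[1])/d[1])
a=onz(m,265,175.8,.065);b=onz(m,440.6,166.1,.065);print('bar',a,b,'yaw',np.degrees(np.arctan2(b[0]-a[0],a[1]-b[1])))
print('round top',onz(m,324.7,165.5,.064),'block top',onz(m,382,162,.058))
c=(onz(m,180,218,.03)+onz(m,234,273,.03))/2;print('bin',c)
w=np.array(robot.camera_model('wrist')['pose']);T=np.eye(4);T[:3,:3]=R.from_quat(s['eef_rot']).as_matrix();T[:3,3]=s['tool_pos']
print('cam in tool',(np.linalg.inv(T)@w).round(3).tolist())
E
```

```text
[[ 0.299 -0.001 -0.954]
 [ 0.954 -0.002  0.299]
 [-0.002 -1.     0.   ]]
fin lower outer [ 0.52304781 -0.02314197  0.14642014] 0.0012709032672119016 P~ [ 0.54634781 -0.02314197  0.14852014]
fin up outer? [ 0.54514517 -0.02158932  0.17000044] 0.0031467599220071055
upper outer via y=L.y [ 0.54440187 -0.02314197  0.16927423]
bar [0.51076681 0.17750791 0.065     ] [ 0.53778395 -0.23000453  0.065     ] yaw 3.793028168694134
round top [0.5366867  0.03955692 0.064     ] block top [ 0.54779779 -0.09450304  0.058     ]
bin [0.35161344 0.31270422 0.03      ]
cam in tool [[1.0, 0.001, 0.0, -0.0], [0.0, 0.282, -0.959, -0.184], [-0.001, 0.959, 0.282, 0.076], [0.0, 0.0, 0.0, 1.0]]
```

Grip P≈(0.546,-0.023,0.148), about 19 mm above shut, which is consistent with the 129–150 mm given. Case yaw is about 3.8°, and bin A's centre is (0.352,0.313). First I go over the grip, turning the tool to the case yaw.

Emit:
apply_moves:
  series:
    - {"ay": -7, "dy": -1.7, "claw": 1}
    - {"ay": -7, "dy": -1.7}
    - {"ay": -7.2, "dy": -1.6}
    - {"dx": -3.3, "dz": -1.55}
    - {"dx": -3.3, "dz": -1.55}

```text
validation failed for argument at $.se...
```

Emit:
apply_moves:
  series:
    - {"dx": -3.3, "dz": -1.55}
    - {"dx": -3.3, "dz": -1.55}
    - {"dx": -3.3, "dz": -1.55}
    - {"dx": -3.3, "dz": -1.55}
    - {"dx": -3.3, "dz": -1.55}

```text
validation failed for argument at $.se...
```

The rows were refused, perhaps because every key is needed. I'll retry with full rows.

Emit:
apply_moves:
  series:
    - {"dx": 0, "dy": -1.7, "dz": 0, "ax": 0, "ay": -7, "az": 0, "claw": 1}
    - {"dx": 0, "dy": -1.7, "dz": 0, "ax": 0, "ay": -7, "az": 0, "claw": 1}
    - {"dx": 0, "dy": -1.6, "dz": 0, "ax": 0, "ay": -7.2, "az": 0, "claw": 1}
    - {"dx": -3.3, "dy": 0, "dz": -1.55, "ax": 0, "ay": 0, "az": 0, "claw": 1}
    - {"dx": -3.3, "dy": 0, "dz": -1.55, "ax": 0, "ay": 0, "az": 0, "claw": 1}

```text
clock: 0.6
tool_pos: [0.2289, 0.5564, 0.2503]
eef_rot: [-0.482, -0.517, 0.517, 0.483]
contact_force: [1.1, -0.3, -0.6]
width: 0.996
```

Emit:
apply_moves:
  series:
    - {"dx": -3.6, "dy": 0, "dz": -1.7, "ax": 0, "ay": 0, "az": 0, "claw": 1}
    - {"dx": -3.6, "dy": 0, "dz": -1.7, "ax": 0, "ay": 0, "az": 0, "claw": 1}
    - {"dx": -3.6, "dy": 0, "dz": -1.7, "ax": 0, "ay": 0, "az": 0, "claw": 1}
    - {"dx": -3.6, "dy": 0, "dz": -1.7, "ax": 0, "ay": 0, "az": 0, "claw": 1}
    - {"dx": -3.6, "dy": 0, "dz": -1.7, "ax": 0, "ay": 0, "az": 0, "claw": 1}

```text
clock: 1.1
tool_pos: [0.3269, 0.3806, 0.2501]
eef_rot: [-0.483, -0.516, 0.516, 0.483]
contact_force: [0.8, 0.4, 0.3]
width: 1.0
```

Emit:
apply_moves:
  series:
    - {"dx": -3.6, "dy": 0, "dz": -1.7, "ax": 0, "ay": 0, "az": 0, "claw": 1}
    - {"dx": -3.6, "dy": 0, "dz": -1.7, "ax": 0, "ay": 0, "az": 0, "claw": 1}
    - {"dx": -3.6, "dy": 0, "dz": -1.7, "ax": 0, "ay": 0, "az": 0, "claw": 1}
    - {"dx": -3.6, "dy": 0, "dz": -1.7, "ax": 0, "ay": 0, "az": 0, "claw": 1}
    - {"dx": -3.6, "dy": 0, "dz": -1.7, "ax": 0, "ay": 0, "az": 0, "claw": 1}

```text
clock: 1.6
tool_pos: [0.4235, 0.2068, 0.2503]
eef_rot: [-0.483, -0.516, 0.516, 0.483]
contact_force: [0.7, -0.6, -0.1]
width: 0.999
```

Emit:
apply_moves:
  series:
    - {"dx": -3.6, "dy": 0, "dz": -1.7, "ax": 0, "ay": 0, "az": 0, "claw": 1}
    - {"dx": -3.6, "dy": 0, "dz": -1.7, "ax": 0, "ay": 0, "az": 0, "claw": 1}
    - {"dx": -3.6, "dy": 0, "dz": -1.7, "ax": 0, "ay": 0, "az": 0, "claw": 1}
    - {"dx": -3.6, "dy": 0, "dz": -1.7, "ax": 0, "ay": 0, "az": 0, "claw": 1}
    - {"dx": -3.6, "dy": 0, "dz": -1.7, "ax": 0, "ay": 0, "az": 0, "claw": 1}

```text
clock: 2.1
tool_pos: [0.5202, 0.033, 0.2502]
eef_rot: [-0.483, -0.516, 0.516, 0.483]
contact_force: [0.8, -0.2, -1.0]
width: 1.0
```

Emit:
apply_moves:
  series:
    - {"dx": -3.6, "dy": 0, "dz": -1.2, "ax": 0, "ay": 0, "az": 0, "claw": 1}
    - {"dx": -1.4, "dy": 0, "dz": 0, "ax": 0, "ay": 0, "az": 0, "claw": 1}
    - {"dx": 0, "dy": 0, "dz": 0, "ax": 0, "ay": 0, "az": 0, "claw": 1}

```text
clock: 2.4
tool_pos: [0.5347, -0.0172, 0.2498]
eef_rot: [-0.484, -0.515, 0.516, 0.485]
contact_force: [-0.1, 0.5, -0.5]
width: 1.0
```

```bash
python3 - <<'E'
from h import *
s=robot.get_state(); print(s['tool_pos'],R.from_quat(s['eef_rot']).as_matrix().round(3).tolist(),s['joints'].round(2))
im,m=snap('wrist','w1'); print({k:v for k,v in m.items() if k!='pose'})
print('P predicted px',proj(m,(.546,-.0235,.148)),'outer lower',proj(m,(.523,-.023,.1464)))
E
```

```text
[ 0.53471875 -0.01724737  0.24976494] [[-0.062, -0.002, -0.998], [0.998, -0.001, -0.062], [-0.001, -1.0, 0.002]] [ 0.06  0.22 -0.09  1.79  0.02  1.13  1.59]
{'fx': 359.068523882907, 'fy': 359.068523882907, 'cx': 317.17301539544167, 'cy': 240.07627994150485}
P predicted px (np.float64(309.44359331819106), np.float64(243.46261716912804)) outer lower (np.float64(311.6314678952297), np.float64(216.0522311305763))
```

View pics/w1.png

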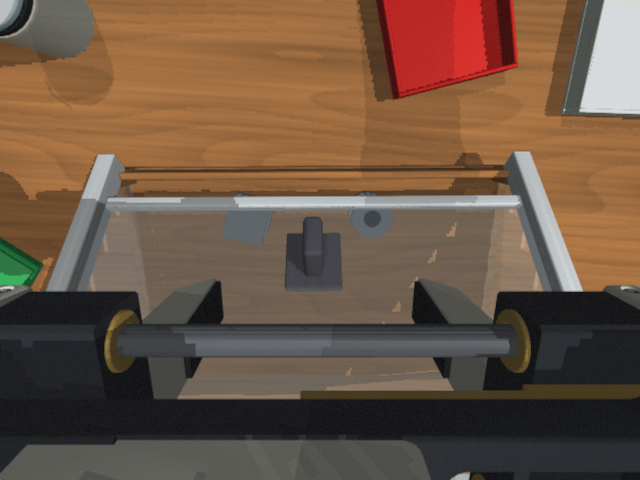

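The wrist view shows the fin's outer end at (313,218), predicted (312,216), so the estimate holds. The shutter bar is level in the picture, so the yaw is right. The round filter's cap hole is at (372,218). Next: descend onto the fin and close.

Emit:
apply_moves:
  series:
    - {"dx": -0.55, "dy": 2, "dz": -1.1, "ax": 0, "ay": 0, "az": 0, "claw": 1}
    - {"dx": 0, "dy": 3, "dz": 0, "ax": 0, "ay": 0, "az": 0, "claw": 1}
    - {"dx": 0, "dy": 3, "dz": 0, "ax": 0, "ay": 0, "az": 0, "claw": 1}
    - {"dx": 0, "dy": 3, "dz": 0, "ax": 0, "ay": 0, "az": 0, "claw": 1}
    - {"dx": 0, "dy": 1, "dz": 0, "ax": 0, "ay": 0, "az": 0, "claw": 0.5}
  force: 30

```text
clock: 2.95
tool_pos: [0.5436, -0.0164, 0.1275]
eef_rot: [-0.48, -0.516, 0.518, 0.484]
contact_force: [-0.4, -0.1, -0.1]
width: 0.955
```

Emit:
apply_moves:
  series:
    - {"dx": 0, "dy": 0, "dz": 0, "ax": 0, "ay": 0, "az": 0, "claw": 0}
    - {"dx": 0, "dy": 0, "dz": 0, "ax": 0, "ay": 0, "az": 0, "claw": 0}
    - {"dx": 0, "dy": 0, "dz": 0, "ax": 0, "ay": 0, "az": 0, "claw": 0}
    - {"dx": 0, "dy": 0, "dz": 0, "ax": 0, "ay": 0, "az": 0, "claw": 0}
    - {"dx": 0, "dy": 0, "dz": 0, "ax": 0, "ay": 0, "az": 0, "claw": 0}
  force: 30

```text
clock: 3.45
tool_pos: [0.5472, -0.0194, 0.1314]
eef_rot: [0.484, 0.517, -0.516, -0.483]
contact_force: [-0.2, 0.0, 0.2]
width: 0.525
```

Emit:
apply_moves:
  series:
    - {"dx": 0, "dy": 0, "dz": 0, "ax": 0, "ay": 0, "az": 0, "claw": 0}
    - {"dx": 0, "dy": 0, "dz": 0, "ax": 0, "ay": 0, "az": 0, "claw": 0}
    - {"dx": 0, "dy": 0, "dz": 0, "ax": 0, "ay": 0, "az": 0, "claw": 0}
    - {"dx": 0, "dy": 0, "dz": 0, "ax": 0, "ay": 0, "az": 0, "claw": 0}
    - {"dx": 0, "dy": 0, "dz": 0, "ax": 0, "ay": 0, "az": 0, "claw": 0}

```text
clock: 3.95
tool_pos: [0.5465, -0.0204, 0.1303]
eef_rot: [-0.484, -0.516, 0.516, 0.483]
contact_force: [-0.2, -1.9, 0.3]
width: 0.169
```

Emit:
apply_moves:
  series:
    - {"dx": 0, "dy": 0, "dz": 0, "ax": 0, "ay": 0, "az": 0, "claw": 0}
    - {"dx": 0, "dy": 0, "dz": 0, "ax": 0, "ay": 0, "az": 0, "claw": 0}

```text
clock: 4.15
tool_pos: [0.5466, -0.0204, 0.1304]
eef_rot: [-0.484, -0.516, 0.516, 0.483]
contact_force: [0.9, -4.0, -0.7]
width: 0.173
```

The fin is held (opening 0.172 ≈ 15.9 mm, matching the 16 mm thickness). Slide up along (1,0,1).

Emit:
apply_moves:
  series:
    - {"dx": 0, "dy": -0.5, "dz": -0.5, "ax": 0, "ay": 0, "az": 0, "claw": 0}
    - {"dx": 0, "dy": -1, "dz": -1, "ax": 0, "ay": 0, "az": 0, "claw": 0}
    - {"dx": 0, "dy": -1, "dz": -1, "ax": 0, "ay": 0, "az": 0, "claw": 0}
    - {"dx": 0, "dy": -1, "dz": -1, "ax": 0, "ay": 0, "az": 0, "claw": 0}
    - {"dx": 0, "dy": -1, "dz": -1, "ax": 0, "ay": 0, "az": 0, "claw": 0}

```text
clock: 4.65
tool_pos: [0.5884, -0.0176, 0.1727]
eef_rot: [-0.482, -0.514, 0.518, 0.485]
contact_force: [-1.0, -5.1, -11.7]
width: 0.17
```

Emit:
apply_moves:
  series:
    - {"dx": 0, "dy": -1, "dz": -1, "ax": 0, "ay": 0, "az": 0, "claw": 0}
    - {"dx": 0, "dy": -1, "dz": -1, "ax": 0, "ay": 0, "az": 0, "claw": 0}
    - {"dx": 0, "dy": -1, "dz": -1, "ax": 0, "ay": 0, "az": 0, "claw": 0}
    - {"dx": 0, "dy": -1, "dz": -1, "ax": 0, "ay": 0, "az": 0, "claw": 0}
    - {"dx": 0, "dy": 0, "dz": 0, "ax": 0, "ay": 0, "az": 0, "claw": 0}

```text
clock: 5.15
tool_pos: [0.6303, -0.0147, 0.2145]
eef_rot: [-0.483, -0.515, 0.517, 0.484]
contact_force: [-2.2, -4.6, -1.0]
width: 0.169
```

Emit:
apply_moves:
  series:
    - {"dx": 0, "dy": -1, "dz": -1, "ax": 0, "ay": 0, "az": 0, "claw": 0}
    - {"dx": 0, "dy": -1, "dz": -1, "ax": 0, "ay": 0, "az": 0, "claw": 0}
    - {"dx": 0, "dy": -1, "dz": -1, "ax": 0, "ay": 0, "az": 0, "claw": 0}
    - {"dx": 0, "dy": -1, "dz": -1, "ax": 0, "ay": 0, "az": 0, "claw": 0}
    - {"dx": 0, "dy": 0, "dz": 0, "ax": 0, "ay": 0, "az": 0, "claw": 0}

```text
clock: 5.65
tool_pos: [0.6701, -0.0121, 0.2544]
eef_rot: [-0.482, -0.515, 0.518, 0.484]
contact_force: [-3.5, -3.8, -1.0]
width: 0.168
```

Emit:
apply_moves:
  series:
    - {"dx": 0, "dy": -0.4, "dz": -0.4, "ax": 0, "ay": 0, "az": 0, "claw": 0}
    - {"dx": 0, "dy": 0, "dz": 0, "ax": 0, "ay": 0, "az": 0, "claw": 0}
    - {"dx": 0, "dy": 0, "dz": 0, "ax": 0, "ay": 0, "az": 0, "claw": 0}

```text
clock: 5.95
tool_pos: [0.6727, -0.0119, 0.2571]
eef_rot: [-0.482, -0.514, 0.518, 0.485]
contact_force: [-4.6, -4.1, -4.9]
width: 0.17
```

Emit:
apply_moves:
  series:
    - {"dx": 0, "dy": -0.4, "dz": -0.4, "ax": 0, "ay": 0, "az": 0, "claw": 0}
    - {"dx": 0, "dy": 0, "dz": 0, "ax": 0, "ay": 0, "az": 0, "claw": 0}

```text
clock: 6.15
tool_pos: [0.6764, -0.0116, 0.2609]
eef_rot: [-0.482, -0.514, 0.518, 0.485]
contact_force: [-4.2, -4.4, -6.0]
width: 0.166
```

Emit:
apply_moves:
  series:
    - {"dx": 0, "dy": 0, "dz": 0, "ax": 0, "ay": 0, "az": 0, "claw": 0.5}
    - {"dx": 0, "dy": 0, "dz": 0, "ax": 0, "ay": 0, "az": 0, "claw": 0.6}
    - {"dx": 0, "dy": 0, "dz": 0, "ax": 0, "ay": 0, "az": 0, "claw": 0.7}
    - {"dx": 0, "dy": 0, "dz": 0, "ax": 0, "ay": 0, "az": 0, "claw": 0.8}
    - {"dx": 0, "dy": 0, "dz": 0, "ax": 0, "ay": 0, "az": 0, "claw": 0.8}

```text
clock: 6.65
tool_pos: [0.6795, -0.0101, 0.2638]
eef_rot: [0.483, 0.517, -0.516, -0.483]
contact_force: [0.7, -0.1, -0.4]
width: 0.558
```

Emit:
apply_moves:
  series:
    - {"dx": 0, "dy": -2.5, "dz": 1.5, "ax": 0, "ay": 0, "az": 0, "claw": 1}
    - {"dx": 0, "dy": -2.5, "dz": 2.5, "ax": 0, "ay": 0, "az": 0, "claw": 1}
    - {"dx": 0, "dy": -2.5, "dz": 3, "ax": 0, "ay": 0, "az": 0, "claw": 1}
    - {"dx": 1, "dy": 0, "dz": 3.5, "ax": 0, "ay": 0, "az": 0, "claw": 1}
    - {"dx": 2, "dy": 2, "dz": 3.5, "ax": 0, "ay": 0, "az": 0, "claw": 1}

```text
clock: 7.15
tool_pos: [0.5391, 0.0087, 0.3221]
eef_rot: [0.486, 0.517, -0.514, -0.482]
contact_force: [0.6, 0.0, -0.6]
width: 0.978
```

Emit:
apply_moves:
  series:
    - {"dx": 2, "dy": 4, "dz": 0, "ax": 0, "ay": 0, "az": 0, "claw": 1}
    - {"dx": 0, "dy": 4, "dz": 0, "ax": 0, "ay": 0, "az": 0, "claw": 1}
    - {"dx": 0, "dy": 2, "dz": 0, "ax": 0, "ay": 0, "az": 0, "claw": 1}
    - {"dx": 0, "dy": 0, "dz": 0, "ax": 0, "ay": 0, "az": 0, "claw": 1}

```text
clock: 7.55
tool_pos: [0.5337, 0.0301, 0.2156]
eef_rot: [-0.482, -0.515, 0.518, 0.484]
contact_force: [-0.0, 0.5, 0.6]
width: 1.001
```

```bash
python3 - <<'E'
from h import *
s=robot.get_state(); print(s['tool_pos'],R.from_quat(s['eef_rot']).as_matrix().round(3).tolist())
im,m=snap('wrist','w2'); print('P.round',proj(m,(.541,.04,.064)))
t,mt=snap('top','t2'); q,mq=snap('side','s2')
cv2.imwrite('pics/c2.png',np.vstack([np.hstack([im[100:300,160:480,::-1],t[60:260,220:480,::-1]]),cv2.resize(q[90:270,150:380,::-1],(580,454))]))
E
```

```text
[0.533675   0.03012653 0.21558774] [[-0.067, -0.006, -0.998], [0.998, -0.0, -0.067], [0.0, -1.0, 0.006]]
P.round (np.float64(327.3902056502728), np.float64(226.2560688772907))
```

View pics/c2.png

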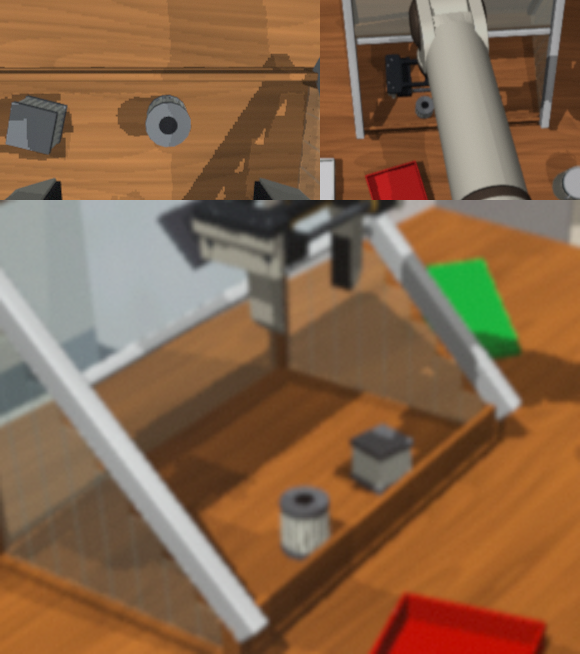

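The shutter is up and stays. The round filter stands clear, with its cap hole at wrist px (328,225). It was predicted at (327,226) for (0.541,0.040,0.064), so I take (0.540,0.040). The block is to its right, untouched. Descend.

Emit:
apply_moves:
  series:
    - {"dx": 1, "dy": 3, "dz": -0.8, "ax": 0, "ay": 0, "az": 0, "claw": 1}
    - {"dx": 0, "dy": 4, "dz": 0, "ax": 0, "ay": 0, "az": 0, "claw": 1}
    - {"dx": 0, "dy": 4, "dz": 0, "ax": 0, "ay": 0, "az": 0, "claw": 1}
    - {"dx": 0, "dy": 3, "dz": 0, "ax": 0, "ay": 0, "az": 0, "claw": 1}
    - {"dx": 0, "dy": 2, "dz": 0, "ax": 0, "ay": 0, "az": 0, "claw": 1}

```text
clock: 8.2
tool_pos: [0.5443, 0.0405, 0.0579]
eef_rot: [0.483, 0.516, -0.516, -0.483]
contact_force: [-1.1, -0.2, 1.2]
width: 0.999
```

Emit:
apply_moves:
  series:
    - {"dx": 0, "dy": 1.5, "dz": 0, "ax": 0, "ay": 0, "az": 0, "claw": 1}
    - {"dx": 0, "dy": 1.2, "dz": 0, "ax": 0, "ay": 0, "az": 0, "claw": 1}
    - {"dx": 0, "dy": 0, "dz": 0, "ax": 0, "ay": 0, "az": 0, "claw": 1}
    - {"dx": 0, "dy": 0, "dz": 0, "ax": 0, "ay": 0, "az": 0, "claw": 1}

```text
clock: 8.6
tool_pos: [0.5446, 0.0406, 0.0324]
eef_rot: [0.484, 0.517, -0.516, -0.483]
contact_force: [-0.5, 0.5, -0.3]
width: 0.996
```

Emit:
apply_moves:
  series:
    - {"dx": 0, "dy": 0.5, "dz": 0.45, "ax": 0, "ay": 0, "az": 0, "claw": 1}
    - {"dx": 0, "dy": 0, "dz": 0, "ax": 0, "ay": 0, "az": 0, "claw": 0.9}
    - {"dx": 0, "dy": 0, "dz": 0, "ax": 0, "ay": 0, "az": 0, "claw": 0.3}
    - {"dx": 0, "dy": 0, "dz": 0, "ax": 0, "ay": 0, "az": 0, "claw": 0.3}
    - {"dx": 0, "dy": 0, "dz": 0, "ax": 0, "ay": 0, "az": 0, "claw": 0.3}
  force: 15

```text
clock: 9.1
tool_pos: [0.5393, 0.0403, 0.0267]
eef_rot: [0.483, 0.516, -0.516, -0.483]
contact_force: [0.0, 0.5, 0.2]
width: 0.701
```

Emit:
apply_moves:
  series:
    - {"dx": 0, "dy": 0, "dz": 0, "ax": 0, "ay": 0, "az": 0, "claw": 0.3}
    - {"dx": 0, "dy": 0, "dz": 0, "ax": 0, "ay": 0, "az": 0, "claw": 0.3}
    - {"dx": 0, "dy": 0, "dz": 0, "ax": 0, "ay": 0, "az": 0, "claw": 0.3}
    - {"dx": 0, "dy": 0, "dz": 0, "ax": 0, "ay": 0, "az": 0, "claw": 0.3}
    - {"dx": 0, "dy": 0, "dz": 0, "ax": 0, "ay": 0, "az": 0, "claw": 0.3}

```text
clock: 9.6
tool_pos: [0.5391, 0.0403, 0.0264]
eef_rot: [0.483, 0.516, -0.516, -0.483]
contact_force: [0.6, 0.8, 0.8]
width: 0.471
```

Opening 0.471 ≈ 43 mm, so the filter is held (44 mm). Lift, check, then carry to the bin.

Emit:
apply_moves:
  series:
    - {"dx": 0, "dy": -1, "dz": 0, "ax": 0, "ay": 0, "az": 0, "claw": 0.3}
    - {"dx": 0, "dy": -2, "dz": 0, "ax": 0, "ay": 0, "az": 0, "claw": 0.3}
    - {"dx": 0, "dy": -3, "dz": 0, "ax": 0, "ay": 0, "az": 0, "claw": 0.3}
    - {"dx": 0, "dy": -4, "dz": 0.5, "ax": 0, "ay": 0, "az": 0, "claw": 0.3}
    - {"dx": 0, "dy": -4, "dz": 1, "ax": 0, "ay": 0, "az": 0, "claw": 0.3}

```text
clock: 10.1
tool_pos: [0.5239, 0.0393, 0.1681]
eef_rot: [-0.483, -0.516, 0.516, 0.483]
contact_force: [1.0, 0.3, -1.0]
width: 0.473
```

Emit:
apply_moves:
  series:
    - {"dx": 1, "dy": -3, "dz": 2, "ax": 0, "ay": 0, "az": 0, "claw": 0.3}
    - {"dx": 2.5, "dy": -0.5, "dz": 2.5, "ax": 0, "ay": 0, "az": 0, "claw": 0.3}
    - {"dx": 3, "dy": 0, "dz": 2, "ax": 0, "ay": 0, "az": 0, "claw": 0.3}
    - {"dx": 3, "dy": 0, "dz": 2, "ax": 0, "ay": 0, "az": 0, "claw": 0.3}
    - {"dx": 3, "dy": 0, "dz": 2, "ax": 0, "ay": 0, "az": 0, "claw": 0.3}

```text
clock: 10.6
tool_pos: [0.41, 0.1578, 0.2022]
eef_rot: [0.484, 0.516, -0.516, -0.483]
contact_force: [-0.2, 0.1, -0.7]
width: 0.472
```

Emit:
apply_moves:
  series:
    - {"dx": 3, "dy": 0, "dz": 1.5, "ax": 0, "ay": 0, "az": 0, "claw": 0.3}
    - {"dx": 3, "dy": 0, "dz": 1.5, "ax": 0, "ay": 0, "az": 0, "claw": 0.3}
    - {"dx": 3, "dy": 0, "dz": 1, "ax": 0, "ay": 0, "az": 0, "claw": 0.3}
    - {"dx": 3, "dy": 0, "dz": 0, "ax": 0, "ay": 0, "az": 0, "claw": 0.3}
    - {"dx": 0, "dy": 0, "dz": 0, "ax": 0, "ay": 0, "az": 0, "claw": 0.3}

```text
clock: 11.1
tool_pos: [0.362, 0.2786, 0.2025]
eef_rot: [0.481, 0.519, -0.517, -0.482]
contact_force: [-0.4, 0.3, -1.0]
width: 0.474
```

Emit:
apply_moves:
  series:
    - {"dx": 2, "dy": 2, "dz": 0.8, "ax": 0, "ay": 0, "az": 0, "claw": 0.3}
    - {"dx": 1.4, "dy": 3, "dz": 0, "ax": 0, "ay": 0, "az": 0, "claw": 0.3}
    - {"dx": 0, "dy": 3, "dz": 0, "ax": 0, "ay": 0, "az": 0, "claw": 0.3}
    - {"dx": 0, "dy": 0, "dz": 0, "ax": 0, "ay": 0, "az": 0, "claw": 0.3}
    - {"dx": 0, "dy": 0, "dz": 0, "ax": 0, "ay": 0, "az": 0, "claw": 0.3}

```text
clock: 11.6
tool_pos: [0.3529, 0.3067, 0.1217]
eef_rot: [-0.483, -0.516, 0.517, 0.483]
contact_force: [0.1, -0.1, -0.6]
width: 0.473
```

```bash
python3 - <<'E'
from h import *
s=robot.get_state(); T=s['tool_pos']; print(T,R.from_quat(s['eef_rot']).as_matrix().round(3).tolist(),s['width'])
im,m=snap('wrist','w3'); q,mq=snap('side','s3')
vis=np.ascontiguousarray(im[:,:,::-1]); 
for p in [(.289,.25,.03),(.289,.375,.03),(.414,.25,.03),(.414,.375,.03)]: cv2.circle(vis,tuple(int(x) for x in proj(m,p)),3,(0,0,255),-1)
cv2.imwrite('pics/c3.png',np.hstack([vis,np.vstack([q[220:440,160:320,::-1],np.zeros((260,160,3),np.uint8)])]))
E
```

```text
[0.35286581 0.3066912  0.12172713] [[-0.066, -0.001, -0.998], [0.998, -0.001, -0.066], [-0.001, -1.0, 0.001]] 0.47301689797844987
```

View pics/c3.png

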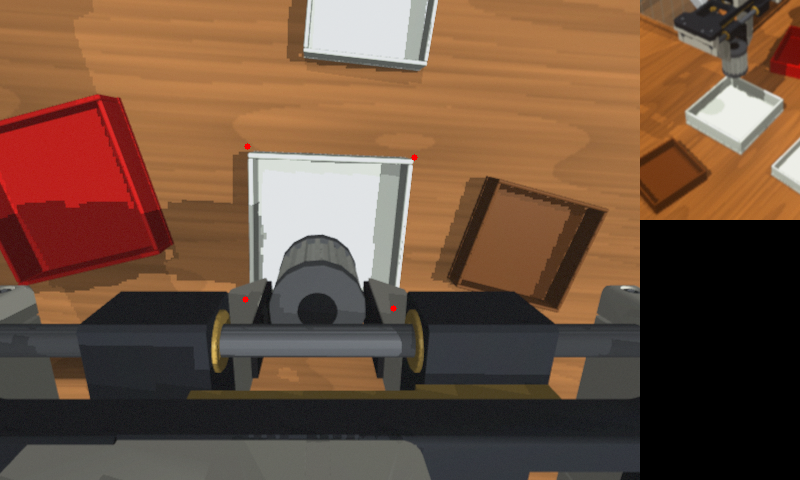

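The white bin's near rim corners are at (249,155) and (413,161), versus (247,146) and (414,157) predicted, so the bin centre is about 4 mm further in x: (0.356,0.312). It is bin A, with the smaller white bin above it at (370,30). Descend.

Emit:
apply_moves:
  series:
    - {"dx": 0.5, "dy": 3, "dz": -0.3, "ax": 0, "ay": 0, "az": 0, "claw": 0.3}
    - {"dx": 0, "dy": 3, "dz": 0, "ax": 0, "ay": 0, "az": 0, "claw": 0.3}
    - {"dx": 0, "dy": 2, "dz": 0, "ax": 0, "ay": 0, "az": 0, "claw": 0.3}
    - {"dx": 0, "dy": 1, "dz": 0, "ax": 0, "ay": 0, "az": 0, "claw": 0.3}
    - {"dx": 0, "dy": 0, "dz": 0, "ax": 0, "ay": 0, "az": 0, "claw": 0.3}

```text
clock: 12.2
tool_pos: [0.3558, 0.3125, 0.0315]
eef_rot: [-0.483, -0.516, 0.516, 0.483]
contact_force: [-0.4, -0.4, -0.4]
width: 0.475
```

Emit:
apply_moves:
  series:
    - {"dx": 0, "dy": 0.4, "dz": 0, "ax": 0, "ay": 0, "az": 0, "claw": 0.3}
    - {"dx": 0, "dy": 0, "dz": 0, "ax": 0, "ay": 0, "az": 0, "claw": 0.3}
    - {"dx": 0, "dy": 0, "dz": 0, "ax": 0, "ay": 0, "az": 0, "claw": 0.3}

```text
clock: 12.5
tool_pos: [0.3563, 0.3132, 0.0283]
eef_rot: [0.483, 0.517, -0.516, -0.483]
contact_force: [-0.1, 0.5, -0.2]
width: 0.469
```

Emit:
apply_moves:
  series:
    - {"dx": 0, "dy": 0.5, "dz": 0, "ax": 0, "ay": 0, "az": 0, "claw": 0.3}
    - {"dx": 0, "dy": 0.2, "dz": 0, "ax": 0, "ay": 0, "az": 0, "claw": 0.3}
    - {"dx": 0, "dy": 0, "dz": 0, "ax": 0, "ay": 0, "az": 0, "claw": 0.3}
    - {"dx": 0, "dy": 0, "dz": 0, "ax": 0, "ay": 0, "az": 0, "claw": 0.3}

```text
clock: 12.9
tool_pos: [0.3555, 0.3127, 0.0203]
eef_rot: [-0.483, -0.516, 0.516, 0.483]
contact_force: [-0.1, -0.4, -1.8]
width: 0.476
```

Emit:
apply_moves:
  series:
    - {"dx": 0, "dy": 0.15, "dz": 0, "ax": 0, "ay": 0, "az": 0, "claw": 0.3}
    - {"dx": 0, "dy": 0, "dz": 0, "ax": 0, "ay": 0, "az": 0, "claw": 0.3}

```text
clock: 13.1
tool_pos: [0.3555, 0.3127, 0.0188]
eef_rot: [-0.483, -0.516, 0.516, 0.483]
contact_force: [-0.6, -0.4, -1.4]
width: 0.475
```

Emit:
apply_moves:
  series:
    - {"dx": 0, "dy": 0.05, "dz": 0, "ax": 0, "ay": 0, "az": 0, "claw": 0.475}
    - {"dx": 0, "dy": 0, "dz": 0, "ax": 0, "ay": 0, "az": 0, "claw": 0.52}
    - {"dx": 0, "dy": 0, "dz": 0, "ax": 0, "ay": 0, "az": 0, "claw": 0.65}
    - {"dx": 0, "dy": 0, "dz": 0, "ax": 0, "ay": 0, "az": 0, "claw": 0.65}
    - {"dx": 0, "dy": 0, "dz": 0, "ax": 0, "ay": 0, "az": 0, "claw": 0.65}

```text
clock: 13.6
tool_pos: [0.3557, 0.3128, 0.0185]
eef_rot: [0.483, 0.516, -0.516, -0.483]
contact_force: [-0.4, -0.5, -0.0]
width: 0.647
```

Emit:
apply_moves:
  series:
    - {"dx": 0, "dy": -0.5, "dz": 0, "ax": 0, "ay": 0, "az": 0, "claw": 0.65}
    - {"dx": 0, "dy": -1, "dz": 0, "ax": 0, "ay": 0, "az": 0, "claw": 0.65}
    - {"dx": 0, "dy": -2, "dz": 0, "ax": 0, "ay": 0, "az": 0, "claw": 0.65}
    - {"dx": 0, "dy": -3, "dz": 0, "ax": 0, "ay": 0, "az": 0, "claw": 0.65}
    - {"dx": 0, "dy": -4, "dz": 0, "ax": 0, "ay": 0, "az": 0, "claw": 0.65}

```text
clock: 14.1
tool_pos: [0.3545, 0.3119, 0.1241]
eef_rot: [-0.483, -0.515, 0.517, 0.483]
contact_force: [0.4, -0.1, 0.1]
width: 0.656
```

Emit:
apply_moves:
  series:
    - {"dx": 0, "dy": -4, "dz": 0, "ax": 0, "ay": 0, "az": 0, "claw": 0.65}
    - {"dx": 0, "dy": -4, "dz": 0, "ax": 0, "ay": 0, "az": 0, "claw": 0.65}
    - {"dx": 3, "dy": -1, "dz": 0, "ax": 0, "ay": 0, "az": 0, "claw": 0.65}
    - {"dx": 3, "dy": 0, "dz": 0, "ax": 0, "ay": 0, "az": 0, "claw": 0.65}
    - {"dx": 0, "dy": 0, "dz": 0, "ax": 0, "ay": 0, "az": 0, "claw": 0.65}

```text
clock: 14.6
tool_pos: [0.3507, 0.3772, 0.2156]
eef_rot: [0.481, 0.519, -0.516, -0.483]
contact_force: [-0.9, -0.1, -0.1]
width: 0.652
```

```bash
python3 - <<'E'
from h import *
s=robot.get_state(); print(s['clock'],s['tool_pos'],s['contact_force'],s['joint_vel'].max())
im,m=snap('wrist','w4'); q,mq=snap('side','s4')
cv2.imwrite('pics/c4.png',np.hstack([cv2.resize(im[:,:,::-1],(400,300)),np.ascontiguousarray(q[:,:,::-1])[60:360,0:400]]))
E
```

```text
14.6 [0.35069516 0.37717566 0.21557434] [-0.87745456 -0.10276188 -0.09263092] 0.06174314242629036
```

View pics/c4.png

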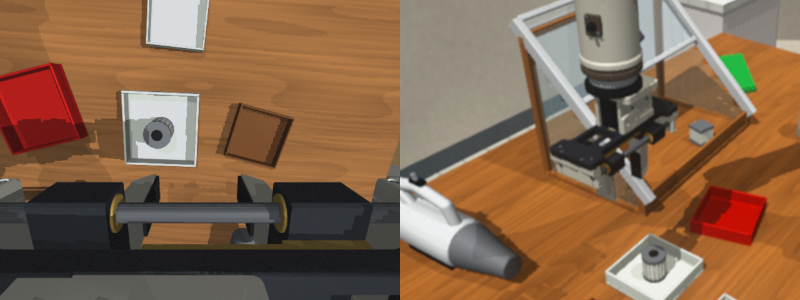

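The filter stands upright in bin A (wrist crop (158,132), side crop (653,265)) and the square block is still in the case. One last look at the shutter from the top.

```bash
python3 - <<'E'
from h import *
t,m=snap('top','t5'); o=cv2.imread('pics/t2.png')
cv2.imwrite('pics/c5.png',np.vstack([t[0:280,150:500,::-1]]).repeat(2,0).repeat(2,1))
print('grip expected (full crop px*2)',[((np.array(proj(m,p))-[150,0])*2).round() for p in((.6768,-.012,.279),(.683,-.012,.285))],robot.get_state()['clock'])
E
```

```text
grip expected (full crop px*2) [array([410., 145.]), array([411., 137.])] 14.75
```

View pics/c5.png

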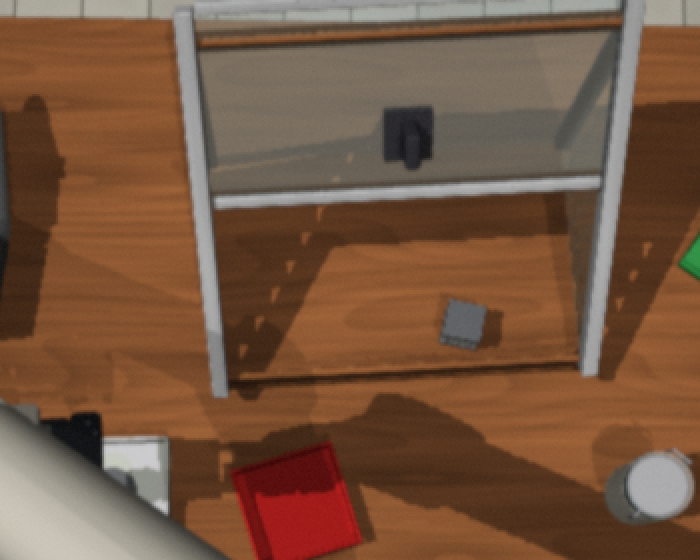

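The shutter is still up: grip at (410,140), expected between (410,145) and (411,137). The block is in place. Handing in.

```bash
python3 -c "
from h import *
print(robot.finish_job(), robot.get_state()['clock'])"
```

```text
the job is handed in; nothing more can be done
the job is handed in; nothing more can be done
```

I slid the shutter up by its grip and let go, then took out the round filter and stood it upright in the larger white bin. I handed the job in at about 15 s of the 56 s allowed; no verdict is reported.

**Shutter:** I gripped the fin (about 16 mm measured) and raised it to roughly 150 of its 156 mm travel. It held there after release; the last top view puts the grip where I expected it. The travel figure is an estimate, good to about 3 mm.

**Filter:** I gripped it at about 43 mm across and set it down within about half a millimetre of the bin floor before opening. The last wrist and side views show it upright inside the bin, with the gripper about 20 cm above it.

**Square filter:** It is still in the case, and I never touched it.

**Forces:** The wrist force stayed at about 13 N or less in every reading.

**Checks that disagreed:**
- The bin was about 4 mm further out than my first estimate, so I corrected for that before lowering the filter.
- The filter measured about 41 mm behind the shutter's shut edge, against the 45–58 mm given. I put this down to my rough estimate of the edge, since the grasp went as expected.
- The first two move calls were refused for leaving out some keys, and nothing moved.

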